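Find the concealed tile catch and spring the battery compartment open

TASK

Open the spare-battery compartment of the low wooden box on the ledge: one of the four identical tiles let into its top is a concealed push catch, so feel along the tiles with your fingertips, pressing each gently, until one gives, press that one in so that the compartment lid springs up by itself, and let it come back. Leave the lid open and take your hand away. Only touch and press the tiles: do not touch or pry the lid, and do not pick up or shift any of the things standing around.

Things in the scene. Friction and masses are not known exactly. Their poses are not given: they have to be found in the camera images.
- box: Low wooden box fixed to the ledge, 180 mm (its x) x 290 mm (its y) x 55 mm high. Origin: centre of the underside; z up, x points away from the robot (yaw within 0.45 rad), y to the left. Four identical terracotta tiles are let into the front of its flat top, in a row along y, 62 mm apart. Three are solid; one, a different one each time, is the push catch. The lidded compartment is behind the row.
- place_1 (a point): Fixed point on the box: centre of the upper face, at rest, of the leftmost (+y) tile, 43 mm square in a 46 mm pocket, 2 mm below the box top and 45 mm nearer the robot than the box origin; axes as the box. It does not tell whether this tile is the catch.
- place_2 (a point): Fixed point on the box: centre of the upper face, at rest, of the second tile from the left, 43 mm square in a 46 mm pocket, 2 mm below the box top and 45 mm nearer the robot than the box origin; axes as the box. It does not tell whether this tile is the catch.
- place_3 (a point): Fixed point on the box: centre of the upper face, at rest, of the third tile from the left, 43 mm square in a 46 mm pocket, 2 mm below the box top and 45 mm nearer the robot than the box origin; axes as the box. It does not tell whether this tile is the catch.
- place_4 (a point): Fixed point on the box: centre of the upper face, at rest, of the rightmost (-y) tile, 43 mm square in a 46 mm pocket, 2 mm below the box top and 45 mm nearer the robot than the box origin; axes as the box. It does not tell whether this tile is the catch.
- catch (a joint): Travel of the catch tile in m, straight down: 0 at rest, 0.006 at its stop. It starts to move at about 1 N and takes about 4 N at the stop; it springs back when let go. Pressed in by 4 mm or more it draws back a bolt inside the box and frees the lid.
- lid (a joint): Opening angle of the compartment lid in rad: 0 shut and latched, 0.55 fully up. Once freed, a damped spring raises it within about a second and holds it up.
- lid_edge (a point): Wooden lid, 62 mm (x) x 98 mm (y) x 8 mm, flush with the box top when shut, no handle, hinged along its far edge. This point moves with it: middle of the upper free edge, nearest the tiles, about 56 mm behind the row of tile centres when shut. Fully up, the free edge is about 33 mm above the box top.
- votive: clear glass votive holder with a white candle, 52 mm across, 50 mm tall, standing on the box top behind tile place 1; origin at the centre of its underside
- stone: rounded grey pebble, 38 mm across, 20 mm high, lying on the box top behind tile place 4; origin at the centre of its underside
- pot: black micaceous clay pot, 150 mm across, 125 mm tall, on the ledge far left; origin at the centre of its underside
- vase: white ceramic wedding vase with two spouts and a bridge, 116 mm across, about 187 mm tall, far right; origin at the centre of its underside
- figure: small carved wooden figure on a round foot, 124 mm tall, to the left of the box; origin at the centre of its underside
- bowl: small terracotta bowl, 100 mm across, 35 mm high, to the right of the box; origin at the centre of its underside
- puck: spare white LED puck light, 72 mm across, 22 mm high, beyond the box; origin at the centre of its underside
Things that resemble listed ones, but are neither listed nor needed, are in the scene too. What is shaped like the vase but blue or yellow is not meant.

How it is judged:
By the outcome, as a careful person would: the job done as asked, in the order asked, and still so for the second after the job is handed in, with the robot touching nothing.
It also fails if it takes over 48 s, if anything falls off the work surface, if the arm or the gripper's body presses on something with over 40 N, if the wrist force passes 120 N, or if a joint passes its speed limit or range.

ROBOT

A 7-joint arm with a two-finger parallel gripper is mounted at the origin on the work surface. World frame = base frame: x ahead of the robot, y to its left, z up, the work surface at z = 0. Lengths are in m, angles in rad, forces in N, time in s.
With the tool pointing down it reaches from about 0.4 to 0.875 m from the base axis. Payload 6.5 kg.
Tool frame: the origin (TCP) lies at the very end of the fingers, on their centre line; the grasp point (between the pads) lies 19 mm behind it; z points along the fingers, y is the line along which they close (so a half turn about z gives the same grasp; the last joint's range is limited). The gripper opens to 85 mm and grips with 20 to 120 N. Pads are 22 mm wide; open, the fingers measure 114 mm over their backs; the gripper's body (76 mm by 85 mm) begins 54 mm behind the grasp point. The pads swing forward as they close: fully open they stand 13 mm farther back than shut.
Start: joints at [1.102, 0.536, -0.004, 1.538, 0.003, 1.067, -0.071], TCP at [0.255, -0.598, 0.231] pointing down, gripper open.
Joint ranges: [-2.7, 2.7], [-0.37, 2.16], [-1.27, 1.26], [0.24, 2.4], [-1.31, 4.45], [0.19, 1.91], [-2.76, 2.76]. Speed limits (rad/s): [2.39, 2.39, 3.14, 3.14, 3.14, 3.14, 3.14].

INTERFACE

Orientations are given as a unit quaternion [w, x, y, z].
In Python, from cell import ctrl, eyes gives the robot as it stands.
- The arm moves only by the tool play_rows, never from a script. Its argument "moves" is one flat list of numbers, 7 for each row, row after row: the turn, a rotation vector about the tool's x, y, z in rad, then the shift along the tool's x, y, z in m, then the opening, from 0 (shut) to 1 (fully open). A call has 1 to 12 rows; each row shifts and turns the commanded pose from where the row before left it, along the tool's axes as they then stand; what a row does not reach is not made up. A row lasts 1/10 s, in which the tool goes at most 50 mm and 8.59 degrees, less where a joint would pass 70% of its speed; a pose out of reach is approached as far as the arm can. A call with a gripper value outside its range is refused whole. The fingers move at their own pace and stop on an object; the grip force is fixed at half the most. Time passes only in rows, so rows that do not move let the fingers close. It gives the time, the measured TCP pose, the force, the opening and the grip force at its end, in the units of the state.
- ctrl.observe(): the state, without advancing time (a new reading comes with each control period).
- eyes.get_image(name): name is "scene" or "top"; returns a dict with "image" (480x640x3 uint8, blue, green, red), "K" (3x3 intrinsics, pixels), "view" (4x4, takes a point from world to camera coordinates). Camera axes: x right, y down, z forward; pixel columns grow to the right and rows downward; lengths in m; the calibration is good to about 2 mm. A picture is of the moment at which its call begins. There is no depth.
- ctrl.job_done(): hands the job in; it is judged then, once.
The state is a dict: "time": time; "qpos": joint angles; "joint_velocities": joint speeds; "joint_torque": joint torques, N m; "position": TCP position; "ee_rot": TCP orientation; "contact_force": force on the tool from outside, world axes, zero at the start; "ft_torque": the same for the moment, N m; "width": opening from 0.0 (shut) to 1.0 (fully open); "finger_force": force on a finger pad.
Only numpy, scipy, OpenCV 4.12 (cv2) and the standard library are available. Lean on these libraries where they do the work, as an engineer would, in place of code of your own. Each camera call takes 0.05 s, during which the arm holds its last target. There are 200 camera calls.

## Working session

There is one attempt and no reset: what is moved stays moved. The work goes in short steps, Python scripts to look and compute and a tool call to move; the robot and the scene stay as the last step left them, time stands still between calls to the robot, and variables do not carry over. Pictures are saved under pics/ and viewed, at most 10 in all, crops included, and the job is handed in when it is done.

Besides the shell and the picture viewer there is one more tool, called after "Emit:" as name(argument=value, ...), one argument or row to a line, values as JSON. play_rows: Moves the arm, as the interface text tells. Its arguments: {"type":"object","properties":{"moves":{"type":"array"}},"required":["moves"]}

```bash
mkdir -p pics; python3 - <<'E'
from cell import ctrl, eyes
import cv2,pickle
s=ctrl.observe(); print({k:s[k] for k in("time","position","ee_rot","contact_force","width")})
d={}
for n in("scene","top"):
    r=eyes.get_image(n); d[n]=r; cv2.imwrite(f"pics/{n}0.png",r["image"]); print(n,r["K"],r["view"])
pickle.dump(d,open("im0.pkl","wb"))
E
```

```text
{'time': 0.0, 'position': array([ 0.25456285, -0.5974098 ,  0.23042138]), 'ee_rot': array([-8.19329642e-04,  9.79775749e-01,  2.00096883e-01, -2.16789688e-04]), 'contact_force': array([-0.49161932,  0.71375631, -0.36403982]), 'width': 0.999349326106693}
scene [[437.40301641   0.         318.17642796]
 [  0.         437.40301641 244.33037473]
 [  0.           0.           1.        ]] [[-0.48097482  0.8766526   0.01197696  0.31508697]
 [ 0.70088612  0.39267584 -0.59545305 -0.31702888]
 [-0.52670852 -0.27800344 -0.80330083  1.43967186]
 [ 0.          0.          0.          1.        ]]
top [[449.84156087   0.         324.33945546]
 [  0.         449.84156087 244.12674859]
 [  0.           0.           1.        ]] [[-0.00732182 -0.99991    -0.0112422  -0.07099487]
 [-0.99150618  0.00871928 -0.12976701  0.56695879]
 [ 0.12985336  0.01019658 -0.99148078  1.08765867]
 [ 0.          0.          0.          1.        ]]
```

View pics/scene0.png

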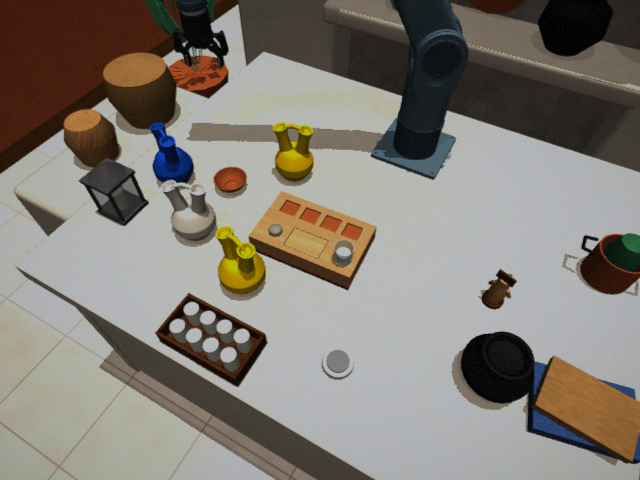

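View pics/top0.png

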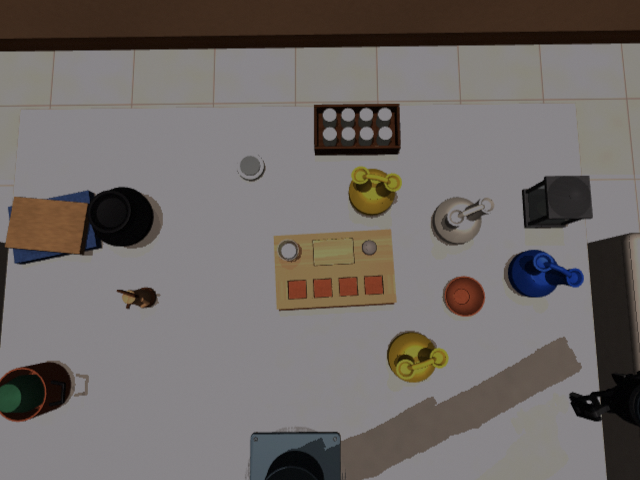

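The top view shows the four tiles at about (297,289), (322,288), (348,287) and (374,285). The votive is behind the left one and the stone behind the right one, so place 1 is on the image's left. A yellow vase at (412,357) stands near the approach path, in front of the box on the right.

```bash
cat > h.py <<'E'
import numpy as np,cv2
def ray(r,uv,z):
    R=r["view"][:3,:3];t=r["view"][:3,3];c=-R.T@t
    d=R.T@np.linalg.solve(r["K"],[uv[0],uv[1],1.]); return c+d*(z-c[2])/d[2]
def proj(r,p):
    q=r["K"]@(r["view"][:3,:3]@p+r["view"][:3,3]); return q[:2]/q[2]
def tiles(r,box):
    x0,y0,x1,y1=box; hsv=cv2.cvtColor(r["image"],cv2.COLOR_BGR2HSV)
    m=(((hsv[...,0]<9)|(hsv[...,0]>175))&(hsv[...,1]>140)&(hsv[...,2]>60)).astype(np.uint8)
    k=np.zeros_like(m);k[y0:y1,x0:x1]=m[y0:y1,x0:x1]
    n,_,st,c=cv2.connectedComponentsWithStats(k)
    return [(c[i],st[i,4]) for i in range(1,n) if st[i,4]>60]
E
python3 - <<'E'
import pickle;from h import *
d=pickle.load(open("im0.pkl","rb"))
P={}
for n,b in(("top",(270,262,400,312)),("scene",(265,185,380,250))):
    L=[]
    for c,a in tiles(d[n],b):
        p=ray(d[n],c,.053);L.append(p);print(n,c.round(1),a,p.round(4))
    L=np.array(sorted(L,key=lambda p:-p[1]));P[n]=L;print(np.linalg.norm(np.diff(L,axis=0),axis=1).round(4))
M=(P["top"]+P["scene"])/2
v=M[0]-M[3];yaw=np.arctan2(-v[0],v[1]);print("mean",M.round(4),"diff",(P["top"]-P["scene"]).round(4),"yaw",yaw)
xh=np.array([np.cos(yaw),np.sin(yaw),0]);print("behind row 45mm (origin)",(M.mean(0)+.045*xh).round(3))
for n in d: im=d[n]["image"]
print("yellow vase approx z=.1",ray(d["top"],(412,357),.08),"spouts",ray(d["top"],(438,358),.187),ray(d["top"],(405,369),.187))
r=d["top"];im=r["image"].copy()
for p in M: cv2.circle(im,tuple(np.int32(proj(r,p).round())),1,(0,255,0),-1)
cv2.imwrite("pics/crop.png",cv2.resize(im[210:390,250:490],None,fx=3.3,fy=3.3))
E
```

```text
top [373.2 284.8] 291 [ 0.4634 -0.1937  0.053 ]
top [322.5 287.8] 284 [ 0.4572 -0.0704  0.053 ]
top [347.6 286.3] 288 [ 0.4603 -0.1315  0.053 ]
top [296.8 289.2] 286 [ 0.4543 -0.008   0.053 ]
[0.0624 0.0612 0.0622]Traceback (most recent call last):
  File "<stdin>", line 8, in <module>
    return sqrt(add.reduce(s, axis=axis, keepdims=keepdims))
                ~~~~~~~~~~^^^^^^^^^^^^^^^^^^^^^^^^^^^^^^^^^
numpy.exceptions.AxisError: axis 1 is out of bounds for array of dimension 1
```

```bash
sed -i 's/def tiles(r,box)/def tiles(r,box,hm=9)/; s/\[...,0\]<9/[...,0]<hm/' h.py
python3 - <<'E'
import pickle;from h import *
d=pickle.load(open("im0.pkl","rb"))
hs=cv2.cvtColor(d["scene"]["image"],cv2.COLOR_BGR2HSV)
for u,v in((290,208),(311,216),(331,224),(353,232),(300,213),(345,215),(300,240)): print(hs[v,u],end=" ")
P={}
for n,b,hm in(("top",(270,262,400,312),9),("scene",(265,195,370,243),11)):
    L=np.array(sorted([ray(d[n],c,.053) for c,a in tiles(d[n],b,hm)],key=lambda p:-p[1]));P[n]=L;print(n,L.round(4).tolist())
if len(P["scene"])==4: M=(P["top"]+P["scene"])/2
else: M=P["top"]
v=M[0]-M[3];yaw=np.arctan2(-v[0],v[1]);print("mean",M.round(4),"yaw",yaw)
print("yellow vase",ray(d["top"],(412,357),.08),"spouts",ray(d["top"],(438,358),.187),ray(d["top"],(405,369),.187))
r=d["top"];im=r["image"].copy()
for p in M: cv2.circle(im,tuple(np.int32(proj(r,p).round())),1,(0,255,0),-1)
cv2.imwrite("pics/crop.png",cv2.resize(im[210:390,250:490],None,fx=3.3,fy=3.3))
E
```

```text
[  9 202 163] [  9 203 161] [  9 199 165] [  9 199 165] [ 17 147 186] [ 16 132 184] [ 23 121 185] top [[0.4543, -0.008, 0.053], [0.4572, -0.0704, 0.053], [0.4603, -0.1315, 0.053], [0.4634, -0.1937, 0.053]]
scene [[0.4538, -0.0098, 0.053], [0.4574, -0.0718, 0.053], [0.4603, -0.1339, 0.053], [0.4626, -0.1957, 0.053]]
mean [[ 0.4541 -0.0089  0.053 ]
 [ 0.4573 -0.0711  0.053 ]
 [ 0.4603 -0.1327  0.053 ]
 [ 0.463  -0.1947  0.053 ]] yaw 0.04802209937631658
yellow vase [ 0.29475713 -0.27747978  0.08      ] spouts [ 0.30494358 -0.31252809  0.187     ] [ 0.28300365 -0.24311773  0.187     ]
```

View pics/crop.png

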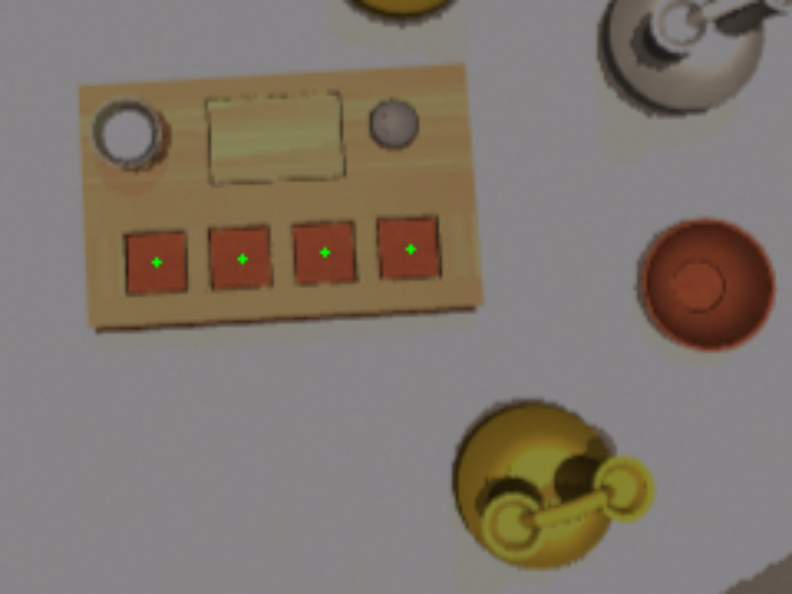

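The dots sit on the tile centres. The two views agree to about 2 mm, and the pitch is about 62 mm. Next I shut the fingers, rise, align with the box (yaw 0.05) and travel over the vases to tile 4.

Emit:
play_rows(
  moves=[0,0,0.118,0,0,-0.015,0,0,0,0.118,0,0,-0.015,0,0,0,0.118,0,0,-0.015,0,0,0,0,0.023,-0.039,0,0,0,0,0,0.023,-0.039,0,0,0,0,0,0.023,-0.039,0,0,0,0,0,0.023,-0.039,0,0,0,0,0,0.023,-0.039,0,0,0,0,0,0.023,-0.039,0,0,0,0,0,0.023,-0.039,0,0,0,0,0,0.023,-0.039,0,0,0,0,0,0.023,-0.039,0,0],
)

```text
time: 1.3
position: [0.4447, -0.2355, 0.2762]
ee_rot: [-0.0, 1.0, 0.024, -0.0]
contact_force: [0.4, 0.4, -0.0]
width: -0.002
finger_force: 0.0
```

Emit:
play_rows(
  moves=[0,0,0,0.022,-0.04,0,0,0,0,0,0,0,0,0,0,0,0,0,0,0,0],
)

```text
time: 1.6
position: [0.4645, -0.1953, 0.276]
ee_rot: [-0.0, 1.0, 0.026, -0.0]
contact_force: [-0.1, -0.1, 0.3]
width: -0.001
finger_force: 0.0
```

```bash
cat >> h.py <<'E'
def to(s,goal):
    from scipy.spatial.transform import Rotation as Ro
    w,x,y,z=s["ee_rot"];R=Ro.from_quat([x,y,z,w])
    T=Ro.from_matrix(np.array([[np.cos(.048),np.sin(.048),0],[np.sin(.048),-np.cos(.048),0],[0,0,-1]]))
    print("t",s["time"],"p",s["position"].round(4),"F",s["contact_force"].round(2),"w",s["width"])
    print("shift",R.inv().apply(np.array(goal)-s["position"]).round(4),"turn",(R.inv()*T).as_rotvec().round(3))
E
python3 - <<'E'
from cell import ctrl
from h import *
to(ctrl.observe(),[.463,-.1947,.053])
E
```

```text
t 1.6 p [ 0.4645 -0.1953  0.276 ] F [-0.13 -0.06  0.26] w -0.0010157686795478232
shift [-0.0013 -0.0007  0.223 ] turn [-0.     0.001  0.004]
```

Emit:
play_rows(
  moves=[0,0,0,-0.001,-0.001,0.04,0,0,0,0,0,0,0.04,0,0,0,0,0,0,0.04,0,0,0,0,0,0,0.04,0,0,0,0,0,0,0.03,0,0,0,0,0,0,0.02,0,0,0,0,0,0,0,0,0,0,0,0,0,0,0],
)

```text
time: 2.4
position: [0.4629, -0.1966, 0.0665]
ee_rot: [0.0, 1.0, 0.024, -0.0]
contact_force: [0.6, 0.4, 0.8]
width: -0.003
finger_force: 0.0
```

```bash
python3 - <<'E'
from cell import ctrl,eyes
from h import *
to(ctrl.observe(),[.463,-.1947,.053])
a=eyes.get_image("scene")["image"][150:300,220:420];b=eyes.get_image("top")["image"][210:360,250:450]
cv2.imwrite("pics/p1.png",np.hstack([cv2.resize(i,None,fx=2,fy=2) for i in(a,b)]))
E
```

```text
t 2.4 p [ 0.4629 -0.1966  0.0665] F [0.62 0.4  0.8 ] w -0.002976892870917571
shift [ 0.0002 -0.0019  0.0135] turn [ 0.     0.001 -0.001]
```

View pics/p1.png

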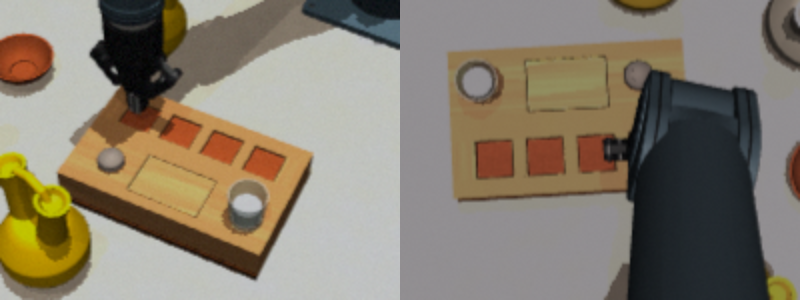

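The fingertips are over tile 4, above its middle, and clear of the stone. I come down gently to just above it.

Emit:
play_rows(
  moves=[0,0,0,0,-0.002,0.005,0,0,0,0,0,0,0.005,0,0,0,0,0,0,0.002,0,0,0,0,0,0,0,0,0,0,0,0,0,0,0],
)

```text
time: 3.0
position: [0.4633, -0.1933, 0.0543]
ee_rot: [-0.0, 1.0, 0.024, -0.0]
contact_force: [0.3, 0.0, -0.1]
width: 0.003
finger_force: 0.0
```

Emit:
play_rows(
  moves=[0,0,0,0,0,0.001,0,0,0,0,0,0,0,0,0,0,0,0,0,0,0],
)

```text
time: 3.3
position: [0.4633, -0.1934, 0.0533]
ee_rot: [0.0, 1.0, 0.024, -0.0]
contact_force: [-0.6, -0.8, -0.2]
width: 0.001
finger_force: 0.0
```

Emit:
play_rows(
  moves=[0,0,0,0,0,0.001,0,0,0,0,0,0,0,0,0,0,0,0,0,0,0],
)

```text
time: 3.6
position: [0.4634, -0.1934, 0.0531]
ee_rot: [0.0, 1.0, 0.024, 0.0]
contact_force: [-2.5, 0.6, 10.8]
width: 0.001
finger_force: 5.3
```

Tile 4 is solid: 11 N with no travel, at z = 0.053. Tile 3 is next.

Emit:
play_rows(
  moves=[0,0,0,0,0,-0.014,0,0,0,0,0,-0.031,0,0,0,0,0,0,-0.031,0,0,0,0,0,0,0,0,0,0,0,0,0,0,0.006,0,0,0,0,0,0,0.005,0,0,0,0,0,0,0,0,0,0,0,0,0,0,0],
)

```text
time: 4.4
position: [0.46, -0.1322, 0.055]
ee_rot: [0.0, 1.0, 0.024, -0.0]
contact_force: [-0.3, 0.1, 0.0]
width: -0.003
finger_force: 0.0
```

Emit:
play_rows(
  moves=[0,0,0,0,0,0.001,0,0,0,0,0,0,0,0,0,0,0,0,0,0,0],
)

```text
time: 4.7
position: [0.4603, -0.1315, 0.0543]
ee_rot: [0.0, 1.0, 0.024, 0.0]
contact_force: [0.2, -0.4, -0.6]
width: 0.002
finger_force: 0.0
```

Emit:
play_rows(
  moves=[0,0,0,0,0,0.001,0,0,0,0,0,0,0,0,0,0,0,0,0,0,0],
)

```text
time: 5.0
position: [0.4603, -0.1314, 0.0533]
ee_rot: [0.0, 1.0, 0.024, -0.0]
contact_force: [0.9, -0.6, 0.1]
width: -0.0
finger_force: 0.0
```

Emit:
play_rows(
  moves=[0,0,0,0,0,0.001,0,0,0,0,0,0,0,0,0,0,0,0,0,0,0],
)

```text
time: 5.3
position: [0.4603, -0.1314, 0.0531]
ee_rot: [0.0, 1.0, 0.024, 0.0]
contact_force: [-2.7, 0.9, 11.9]
width: 0.004
finger_force: 6.0
```

Tile 3 is solid too. On to tile 2.

Emit:
play_rows(
  moves=[0,0,0,0,0,-0.014,0,0,0,0,0,-0.031,0,0,0,0,0,0,-0.031,0,0,0,0,0,0,0,0,0,0,0,0,0,0,0.006,0,0,0,0,0,0,0.006,0,0,0,0,0,0,0,0,0,0,0,0,0,0,0],
)

```text
time: 6.1
position: [0.4569, -0.0703, 0.0539]
ee_rot: [0.0, 1.0, 0.024, -0.0]
contact_force: [-0.6, -0.2, 0.2]
width: 0.001
finger_force: 0.0
```

Emit:
play_rows(
  moves=[0,0,0,0,0,0.001,0,0,0,0,0,0,0,0,0,0,0,0,0,0,0],
)

```text
time: 6.4
position: [0.4573, -0.0696, 0.0533]
ee_rot: [0.0, 1.0, 0.024, 0.0]
contact_force: [-0.5, -0.2, 0.2]
width: 0.001
finger_force: 0.0
```

Emit:
play_rows(
  moves=[0,0,0,0,0,0.001,0,0,0,0,0,0,0,0,0,0,0,0,0,0,0],
)

```text
time: 6.7
position: [0.4573, -0.0695, 0.0524]
ee_rot: [0.0, 1.0, 0.024, 0.0]
contact_force: [0.2, -0.9, 1.1]
width: -0.001
finger_force: 0.9
```

Tile 2 gives: 1.1 N with travel. I press it to about 5 mm.

Emit:
play_rows(
  moves=[0,0,0,0,0,0.001,0,0,0,0,0,0,0.001,0,0,0,0,0,0,0.001,0,0,0,0,0,0,0.001,0,0,0,0,0,0,0.0005,0,0,0,0,0,0,0,0,0,0,0,0,0,0,0,0,0,0,0,0,0,0],
)

```text
time: 7.5
position: [0.4573, -0.0695, 0.0479]
ee_rot: [0.0, 1.0, 0.024, 0.0]
contact_force: [-0.3, -0.7, 3.1]
width: 0.001
finger_force: 1.8
```

```bash
python3 - <<'E'
from cell import eyes
import cv2
cv2.imwrite("pics/p2.png",cv2.resize(eyes.get_image("scene")["image"][150:300,220:420],None,fx=3,fy=3))
E
```

```text
(no output)
```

View pics/p2.png

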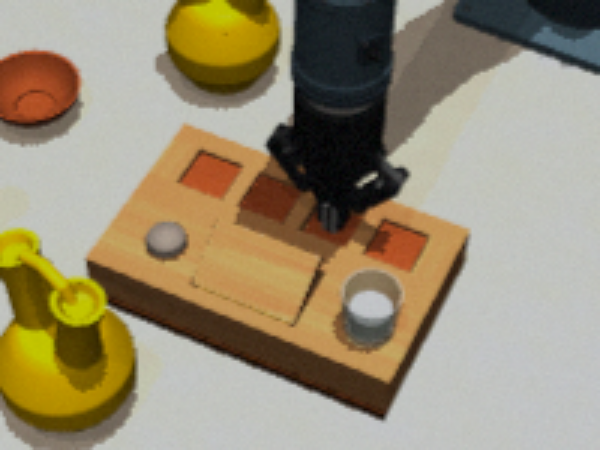

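The lid's free edge, from (215,218) to (325,262), has lifted, and the tile is 5 mm in. I rise straight up, then back off toward the robot.

Emit:
play_rows(
  moves=[0,0,0,0,0,-0.003,0,0,0,0,0,0,-0.004,0,0,0,0,0,0,-0.02,0,0,0,0,0,0,-0.04,0,0,0,0,0,0,-0.04,0,0,0,0,0,0,-0.04,0,0,0,0,0,0,-0.04,0,0,0,0,0,-0.04,-0.02,0,0,0,0,0,-0.04,-0.02,0,0,0,0,0,-0.04,0,0,0,0,0,0,-0.04,0,0,0,0,0,0,0,0,0],
)

```text
time: 8.75
position: [0.4483, 0.0963, 0.2752]
ee_rot: [-0.001, 1.0, 0.029, 0.0]
contact_force: [0.1, -0.2, -0.2]
width: -0.001
finger_force: 0.0
```

```bash
python3 - <<'E'
from cell import eyes,ctrl
import cv2,numpy as np
a=eyes.get_image("scene")["image"][150:300,220:420];b=eyes.get_image("top")["image"][210:360,250:450]
cv2.imwrite("pics/p3.png",np.hstack([cv2.resize(i,None,fx=2,fy=2) for i in(a,b)]))
s=ctrl.observe();print(s["time"],s["position"],s["contact_force"])
E
```

```text
8.85 [0.44881279 0.09091221 0.27464012] [ 0.88986318 -0.72884943 -0.82793747]
```

View pics/p3.png

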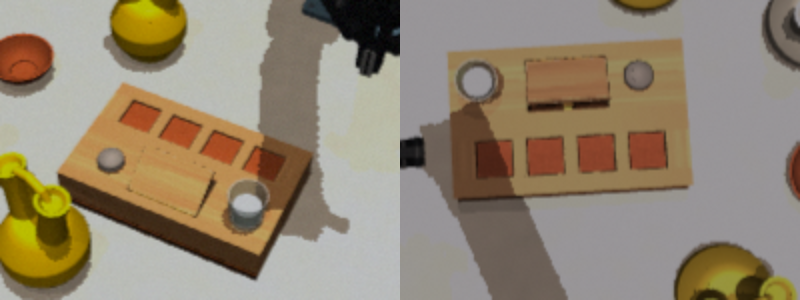

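The tile is back level, the hand is clear, and the top view shows the lid raised, with a dark gap at (545–605,104). I wait a moment, then compare the lid edge with its expected shut and open positions.

Emit:
play_rows(
  moves=[0,0,0,0,0,0,0,0,0,0,0,0,0,0,0,0,0,0,0,0,0,0,0,0,0,0,0,0,0,0,0,0,0,0,0,0,0,0,0,0,0,0],
)

```text
time: 9.45
position: [0.4494, 0.0902, 0.2748]
ee_rot: [0.0, 1.0, 0.024, -0.0]
contact_force: [0.3, 0.9, -0.8]
width: -0.003
finger_force: 0.0
```

```bash
python3 - <<'E'
from cell import eyes
from h import *
yaw=.048;x=np.array([np.cos(yaw),np.sin(yaw),0]);y=np.array([-np.sin(yaw),np.cos(yaw),0])
c=np.array([.4587,-.1018,.055]);h=c+x*.118
out=[]
for n,(u,v) in(("scene",(220,150)),("top",(250,210))):
    r=eyes.get_image(n);im=cv2.resize(r["image"][v:v+150,u:u+200],None,fx=2,fy=2)
    for a,col in((0,(255,0,0)),(.55,(0,255,0))):
        for s in(-.049,.049):
            p=h-x*.062*np.cos(a)+np.array([0,0,.062*np.sin(a)])+y*s
            q=(proj(r,p)-[u,v])*2;cv2.circle(im,tuple(np.int32(q)),2,col,-1)
    out.append(im)
cv2.imwrite("pics/p4.png",np.hstack(out))
E
```

```text
(no output)
```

View pics/p4.png

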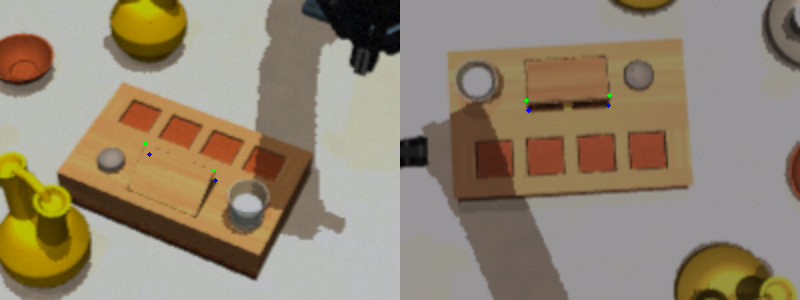

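The lid's edge lies on the green marks, which show the fully open position, in both views. The votive and stone haven't moved, and nothing is touching the box. I hand it in.

```bash
python3 -c "
from cell import ctrl
print(ctrl.job_done())"
```

```text
the job is handed in; nothing more can be done
None
```

The second tile from the left was the catch: I pressed it in about 5 mm, the lid sprang fully open, the tile came back up, and I moved the hand clear and handed the job in at about 9.6 s.

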